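# Put the swapped bench tools back on their own outlines

### The job

The tin, the loupe and the steel set-up block have each been left on a wooden disc that belongs to another of them. Put each one upright and centred on the disc that carries its own engraved outline, with the steel block lying along its oblong; the blank disc is free for parking something on the way. Leave the plywood block, the tape roll and the power bank, which stand among them, where they are.

Things in the scene. Friction and masses are not known exactly. Their poses are not given: they have to be found in the camera images.
- tin_item_center (a point): Round pale-grey closed tin with a slot in its lid, 57 mm across, 48 mm high, upright. Its point is its centre, 24 mm above its foot. z is up along its axis. It starts on the disc with the oblong outline.
- loupe_item_center (a point): Black cylindrical loupe standing on its skirt, 40 mm across, 33 mm high. Its point is its centre, 16.5 mm above its foot. z is up along its axis. It starts on the disc with the large circle.
- steel_item_center (a point): Ground steel set-up block with three dark holes in its top, 75 mm long (its y axis), 25 mm wide (its x axis), 25 mm high (z). Its point is its centre, 12.5 mm above its underside. About 0.25 to 0.5 kg. It starts lying across the disc with the small circle.
- tin_disc_top (a point): Disc for the tin, engraved with a large dark circle 60 mm across. Its point is the centre of the disc's top face, 5 mm above the bench. The disc is fixed, pale wood, 90 mm across and 5 mm thick.
- loupe_disc_top (a point): Disc for the loupe, engraved with a small dark circle 43 mm across. Its point is the centre of the disc's top face, 5 mm above the bench. The disc is fixed, pale wood, 90 mm across and 5 mm thick.
- block_disc_top (a point): Disc for the steel block, engraved with a dark oblong 78 mm long (its y axis) and 28 mm wide (its x axis), centred on it. The block may lie either way round. Its point is the centre of the disc's top face, 5 mm above the bench. The disc is fixed, pale wood, 90 mm across and 5 mm thick.
- blank_disc_top (a point): Disc without any outline, empty, the free parking spot. Its point is the centre of the disc's top face, 5 mm above the bench. The disc is fixed, pale wood, 90 mm across and 5 mm thick.
- ply_block_center (a point): Bystander, loose: glued plywood block 50 x 50 mm, 40 mm high. Its point is its centre, 20 mm above the bench.
- tape_roll_center (a point): Bystander, loose: roll of black tape lying flat, 67 mm across, 19 mm high. Its point is its centre, 9.5 mm above the bench.
- power_pack_center (a point): Bystander, loose: flat black power bank 100 mm long (its y axis), 50 mm wide (x), 16 mm high. Its point is its centre, 8 mm above the bench.
Mind the look-alikes: they are no part of the job. What is meant by the part that bears tin_item_center is not blue, and is the smaller of those in its own colour. What is shaped like the part that bears steel_item_center but green or orange is not meant.

How it is judged:
By the outcome, as a careful person would: the job done as asked, in the order asked, and still so for the second after the job is handed in, with the robot touching nothing.
It also fails if it takes over 88 s, if anything falls off the work surface, if the arm or the gripper's body presses on something with over 40 N, if the wrist force passes 120 N, or if a joint passes its speed limit or range.

### The arm

A 6-joint arm with a two-finger parallel gripper is mounted at the origin on a cart in front of the work surface, level with it; the furniture and walls round the work are solid. World frame = base frame: x ahead of the robot, y to its left, z up, the work surface at z = 0. Lengths are in m, angles in rad, forces in N, time in s.
With the tool pointing down it reaches from about 0.275 to 0.875 m from the base axis. Payload 12.5 kg.
Tool frame: the origin (TCP) lies at the very end of the fingers, on their centre line; the grasp point (between the pads) lies 19 mm behind it; x points along the fingers, y is the direction in which the jaws open and shut, and the axes are right-handed (so a half turn about x gives the same grasp; the last joint's range is limited). The gripper opens to 85 mm and grips with 20 to 120 N. Pads are 22 mm wide; open, the fingers measure 114 mm over their backs; the gripper's body (76 mm by 85 mm) begins 54 mm behind the grasp point. The pads swing forward as they close: fully open they stand 13 mm farther back than shut.
Start: joints at [-1.415, 0.351, 1.652, -0, 1.139, -0.085], TCP at [0.131, -0.534, 0.231] pointing down, gripper open.
Joint ranges: [-2.75, 2.75], [-0.79, 2.1], [0.01, 2.65], [-1.57, 4.71], [0.07, 3.14], [-2.87, 2.87]. Speed limits (rad/s): [2.22, 2.22, 2.79, 3.14, 3.14, 3.14].

### API

Orientations are given as a 3x3 rotation matrix whose columns are the frame's x, y, z axes.
In Python, from bench import manip gives the robot as it stands. Calls block until the motion is done:
- manip.move_ptp(position, orientation): joint-space move of the TCP to a pose.
- manip.move_l(position, attitude=None, max_speed=0.15): straight line of the TCP; attitude=None keeps the orientation; max_speed is the mean speed in m/s.
- manip.move_j(angles): joint-space move.
- manip.set_gripper(opening, effort=None): opening from 0.0 (shut) to 1.0 (fully open); effort is the grip in N (None keeps the last); returns when the fingers have stopped.
- manip.dwell(seconds).
- manip.inverse_kinematics(position, orientation): joint angles nearest the present ones, or None.
- manip.grab_frame(name): name is "scene" or "top"; returns (picture, depth): 384x512x3 uint8, red, green, blue; 384x512 float32, m along the optical axis (not along the pixel's ray), 0 where there is no reading.
- manip.get_calibration(name): a dict with "camera_matrix" (3x3 intrinsics, pixels), "R" (3x3) and "t" (3): a world point X has camera coordinates R X + t. Camera axes: x right, y down, z forward; pixel columns grow to the right and rows downward; lengths in m; the calibration is good to about 2 mm. A picture is of the moment at which its call begins. get_calibration takes no time and is no camera call.
A pose or a line that the arm cannot do raises manip.Unreachable and nothing moves.
- manip.sign_off(): hands the job in, once; it reports no verdict.
Trained networks look in the newest picture that a camera, given by its name, has taken for a name from the list of things; names that differ only in an ending like _2 or _b are one class to them, and where a whole thing is asked for, a point or a joint stands for the part that bears it (a point fixed in the world has none). Each returns a list of dicts, best first, with "confidence" (0 to 1); they miss things now and then, are a little off and sometimes report something else, mostly with a low value. They report only what shows in the picture. A call takes as long as a camera call. They do not tell look-alikes from the thing itself.
- manip.look_for(camera, name): "at" ([x, y, z] in m, in world coordinates, good to about 4 mm: the middle of the surface that is visible of it).
Readings, each from a call of its own:
- manip.current_time(): time.
- manip.current_qpos(): joint angles.
- manip.current_joint_vel(): joint speeds.
- manip.current_joint_torque(): joint torques, N m.
- manip.current_ee_pos(): TCP position.
- manip.current_tcp_rot(): TCP orientation.
- manip.current_force(): force on the tool from outside, world axes, zero at the start.
- manip.current_ft_torque(): the same for the moment, N m.
- manip.current_grip_width(): opening from 0.0 (shut) to 1.0 (fully open).
Only numpy, scipy, OpenCV 4.12 (cv2) and the standard library are available. Lean on these libraries where they do the work, as an engineer would, in place of code of your own. Each camera call takes 0.05 s, during which the arm holds its last target. There are 200 camera calls.

## Working session

There is one attempt and no reset: what is moved stays moved. The work goes in short steps, each a Python script; the robot and the scene stay as the last script left them, time stands still between calls to the robot, and variables do not carry over. Pictures are saved under pics/ and viewed, about 12 in all and at most 16, crops included, and the job is handed in when it is done.

```bash
mkdir -p pics; ls
python3 - <<'E'
from bench import manip
import cv2,numpy as np
for c in ("top","scene"):
    p,d=manip.grab_frame(c); cv2.imwrite(f"pics/{c}0.png",p[:,:,::-1]); np.savez(f"{c}0.npz",p=p,d=d)
    k=manip.get_calibration(c); print(c,k["camera_matrix"].tolist(),np.round(-k["R"].T@k["t"],3),np.round(k["R"],2).tolist())
    for n in "tin_item_center loupe_item_center steel_item_center tin_disc_top loupe_disc_top block_disc_top blank_disc_top ply_block_center tape_roll_center power_pack_center".split():
        for o in manip.look_for(c,n):
            X=np.array(o["at"]);q=k["camera_matrix"]@(k["R"]@X+k["t"]);print(n,np.round(X,3),round(o["confidence"],2),np.round(q[:2]/q[2]))
print(manip.current_time())
E
```

```text
pics
top [[419.3315088785975, 0.0, 255.5333537948388], [0.0, 419.3315088785975, 191.67338952604177], [0.0, 0.0, 1.0]] [0.404 0.092 1.215] [[-0.01, -1.0, 0.01], [-1.0, 0.01, -0.09], [0.09, -0.02, -1.0]]
tin_item_center [0.257 0.378 0.071] 0.84 [143. 286.]
tin_item_center [0.53  0.266 0.057] 0.74 [186. 185.]
tin_item_center [0.288 0.226 0.045] 0.65 [201. 273.]
loupe_item_center [0.584 0.017 0.048] 0.57 [275. 165.]
steel_item_center [0.719 0.073 0.024] 0.73 [255. 120.]
steel_item_center [0.479 0.122 0.029] 0.63 [238. 203.]
steel_item_center [ 0.732 -0.214  0.024] 0.53 [353. 116.]
tin_disc_top [0.583 0.018 0.006] 0.97 [274. 168.]
loupe_disc_top [0.472 0.131 0.005] 0.82 [236. 206.]
block_disc_top [0.531 0.255 0.005] 0.9 [193. 186.]
blank_disc_top [ 0.69  -0.057  0.006] 0.67 [299. 131.]
ply_block_center [0.425 0.36  0.042] 0.89 [153. 223.]
ply_block_center [0.58  0.021 0.008] 0.66 [273. 169.]
tape_roll_center [0.38  0.243 0.02 ] 0.8 [196. 239.]
power_pack_center [0.625 0.176 0.015] 0.88 [219. 153.]
scene [[389.70676266477335, 0.0, 253.96317403810752], [0.0, 389.70676266477335, 186.03335571
[... 170 characters left out ...]
tem_center [0.254 0.393 0.065] 0.64 [294. 297.]
loupe_item_center [0.583 0.024 0.033] 0.58 [237. 164.]
loupe_item_center [0.48  0.129 0.028] 0.51 [253. 198.]
steel_item_center [ 0.728 -0.205  0.025] 0.66 [228. 111.]
steel_item_center [0.716 0.085 0.024] 0.64 [192. 166.]
tin_disc_top [0.572 0.027 0.004] 0.61 [240. 171.]
loupe_disc_top [0.474 0.144 0.005] 0.8 [253. 207.]
block_disc_top [ 0.515  0.283 -0.   ] 0.81 [221. 239.]
blank_disc_top [ 0.69  -0.053  0.002] 0.7 [219. 146.]
ply_block_center [0.421 0.372 0.041] 0.7 [236. 270.]
ply_block_center [0.616 0.181 0.013] 0.55 [206. 199.]
tape_roll_center [0.382 0.246 0.015] 0.64 [268. 242.]
power_pack_center [0.616 0.182 0.016] 0.65 [206. 199.]
1.1
```

Run:
```python
import cv2
a=cv2.imread("pics/top0.png")
cv2.imwrite("pics/top0c.png",cv2.resize(a[90:310,110:380],None,fx=2.7,fy=2.7,interpolation=cv2.INTER_CUBIC))
```

```text
(no output)
```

View pics/top0c.png

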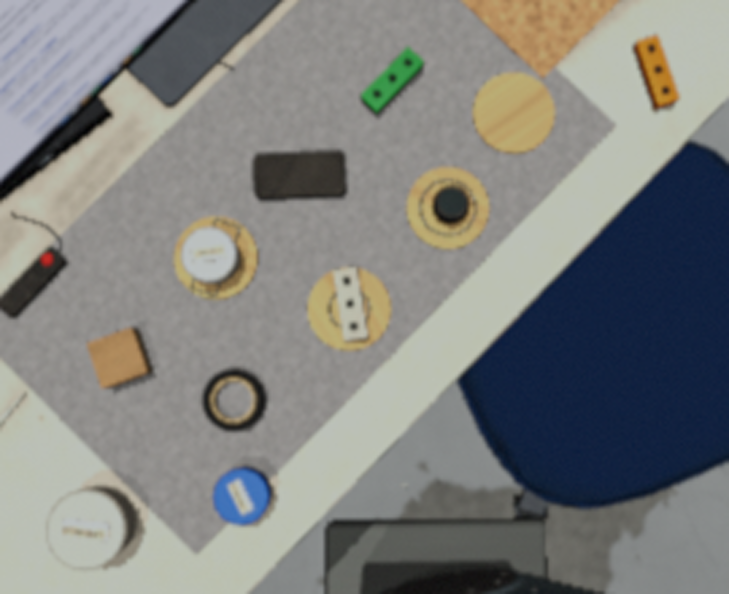

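View pics/scene0.png

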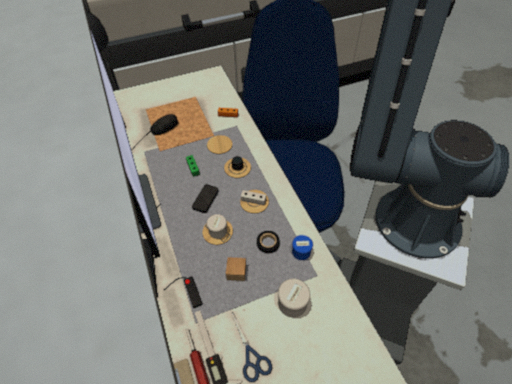

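The top picture shows the three tin candidates. The pale-grey one at (186,185) is on the oblong disc and is the smaller grey one. The big grey one is at (143,286) and the blue one at (201,273). The steel candidates are the grey block at (238,203) on the small-circle disc, the green one at (255,120) and the orange one at (353,116), and the grey one is meant. The loupe is at (275,165) on the large-circle disc, and the blank disc is at (299,131). Next I'll measure on rectified planes, which also gives the enlarged confirmation.

```bash
cat > h.py <<'E'
from bench import manip
import cv2,numpy as np
def rect(p,z,x,y,half=0.065,ppm=4000,cam="top"):
    """ortho view of plane z round (x,y): image up=+x, left=+y"""
    k=manip.get_calibration(cam);K,R,t=k["camera_matrix"],k["R"],k["t"]
    H=K@np.c_[R[:,0],R[:,1],R[:,2]*z+t]          # (x,y,1)->pix
    n=int(2*half*ppm)
    A=np.array([[0,-1/ppm,x+half],[-1/ppm,0,y+half],[0,0,1.]])
    return cv2.warpPerspective(p,H@A,(n,n),flags=cv2.INTER_CUBIC|cv2.WARP_INVERSE_MAP)
def px2w(u,v,x,y,half=0.065,ppm=4000): return x+half-v/ppm,y+half-u/ppm
def circle(p,z,x,y,r,half=0.065,ppm=4000,win=0.012):
    """search the centre of the strongest circular edge of radius r (+-1.5 mm)"""
    g=cv2.GaussianBlur(rect(p,z,x,y,half,ppm),(0,0),4).astype(np.float32)
    th=np.linspace(0,2*np.pi,120,endpoint=False);best=(-1,)
    for dx in np.arange(-win,win+1e-6,.0005):
        for dy in np.arange(-win,win+1e-6,.0005):
            def s(rr):
                v=(half-(dx+rr*np.cos(th)))*ppm;u=(half-(dy+rr*np.sin(th)))*ppm
                return g[np.clip(v.astype(int),0,len(g)-1),np.clip(u.astype(int),0,len(g)-1)]
            e=np.minimum(np.abs(s(r+.003)-s(r-.003)).sum(1),80).mean()
            if e>best[0]: best=(e,x+dx,y+dy)
    return best
def down(a): c,s=np.cos(a),np.sin(a); return np.array([[0,c,s],[0,s,-c],[-1,0,0.]])
E
python3 - <<'E'
from h import *
p=np.load("top0.npz")["p"]
items=[("tindisc",.005,.583,.018,.045),("loupedisc",.005,.473,.131,.045),("blockdisc",.005,.531,.258,.045),("blank",.005,.69,-.056,.045),
("tin",.053,.53,.262,.0285),("loupe",.038,.584,.017,.02),("bigtin?",.06,.257,.378,.0285)]
ims=[]
for n,z,x,y,r in items:
    b=circle(p,z,x,y,r);print(n,np.round(b,4))
    im=rect(p,z,x,y)[:,:,::-1].copy()
    u,v=int((y+.065-b[2])*4000),int((x+.065-b[1])*4000);cv2.circle(im,(u,v),int(r*4000),(0,0,255),2);ims.append(im)
x,y=.479,.126
im=rect(p,.030,x,y)
hsv=cv2.cvtColor(im,cv2.COLOR_RGB2HSV)
m=((hsv[...,1]<60)&(hsv[...,2]>150)).astype(np.uint8);m=cv2.morphologyEx(m,cv2.MORPH_CLOSE,np.ones((35,35)))
c=max(cv2.findContours(m,0,2)[0],key=cv2.contourArea);R=cv2.minAreaRect(c);print("steel",px2w(*R[0],x,y),np.array(R[1])/4,R[2])
im=im[:,:,::-1].copy();cv2.drawContours(im,[cv2.boxPoints(R).astype(int)],0,(0,0,255),2);ims.append(im)
ims=[cv2.resize(i,(200,200),interpolation=cv2.INTER_AREA) for i in ims]
cv2.imwrite("pics/r1.png",np.vstack([np.hstack(ims[:4]),np.hstack(ims[4:])]))
E
```

```text
tindisc [7.865e+01 5.865e-01 1.400e-02]
loupedisc [76.875   0.4785  0.1215]
blockdisc [70.075   0.5345  0.264 ]
blank [ 7.72583e+01  6.91000e-01 -5.95000e-02]
tin [80.      0.5335  0.2625]
loupe [8.000e+01 5.805e-01 1.150e-02]
bigtin? [46.875  0.269  0.366]
steel (0.4724388275146485, 0.1220328598022461) [ 93.0690155  102.37495422] 15.033258438110352
```

View pics/r1.png

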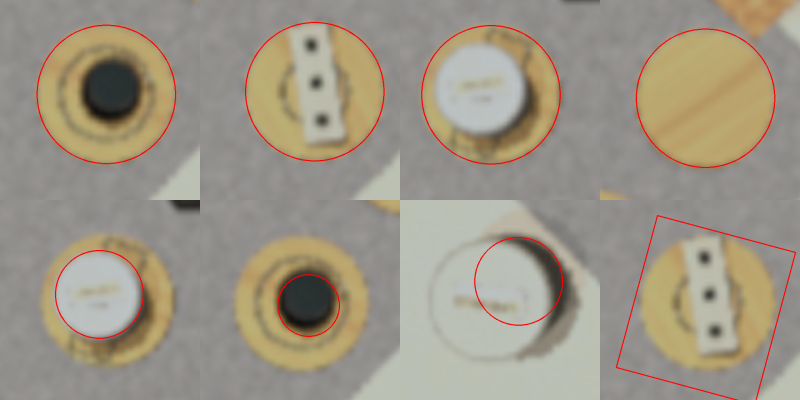

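```bash
cat >> h.py <<'E'
def blob(p,z,x,y,f,rad,half=0.065):
    """mask f(hsv) within rad of (x,y): contour of the largest piece"""
    im=rect(p,z,x,y,half);m=f(cv2.cvtColor(im,cv2.COLOR_RGB2HSV)).astype(np.uint8)
    k=np.zeros_like(m);cv2.circle(k,(len(m)//2,)*2,int(rad*4000),1,-1)
    m=cv2.morphologyEx(m&k,cv2.MORPH_CLOSE,cv2.getStructuringElement(2,(41,41)))
    return im,max(cv2.findContours(m,0,2)[0],key=cv2.contourArea)
def steel(p,x,y,rad=.045,z=.030):
    im,c=blob(p,z,x,y,lambda h:(h[...,1]<55)&(h[...,2]>140),rad)
    (u,v),wh,a=cv2.minAreaRect(c);b=cv2.boxPoints(((u,v),wh,a))
    e=max((b[1]-b[0],b[2]-b[1]),key=np.linalg.norm)   # long axis, image
    ang=np.arctan2(-e[0],-e[1])%np.pi                 # world angle of the long axis
    im=im[:,:,::-1].copy();cv2.drawContours(im,[b.astype(int)],0,(0,0,255),2)
    return px2w(u,v,x,y)+(ang,),np.round(np.array(wh)/4,1),im
def loupe(p,x,y):
    im,c=blob(p,.0215,x,y,lambda h:h[...,2]<70,.035)
    (u,v),wh,a=cv2.minAreaRect(c);im=im[:,:,::-1].copy();cv2.drawContours(im,[c],0,(0,0,255),2)
    return px2w(u,v,x,y),np.round(np.array(wh)/4,1),im
E
python3 - <<'E'
from h import *
p=np.load("top0.npz")["p"]
a=steel(p,.478,.122);b=loupe(p,.583,.014);print(a[:2],b[:2])
h=cv2.cvtColor(rect(p,.03,.478,.122),cv2.COLOR_RGB2HSV);print(h[260,200],h[260,305],h[20,20])
cv2.imwrite("pics/r2.png",np.hstack([a[2],b[2]])[::2,::2])
print([None if manip.inverse_kinematics([.58,.01,.1],down(t)) is None else np.round(manip.inverse_kinematics([.58,.01,.1],down(t)),2).tolist() for t in (0,.8,1.57,2.4,3.1)])
E
```

```text
((0.4804019622802734, 0.13085168838500977, np.float32(2.8924904)), array([71.6, 89.6])) ((0.5863902893066405, 0.011989624023437506), array([34.9, 38. ]))
[ 23 101 181] [ 28  22 188] [ 18   9 141]
[[-0.06, 0.57, 1.68, -0.0, 0.9, -0.06], [-0.06, 0.57, 1.68, -0.0, 0.9, -0.86], [-0.06, 0.57, 1.68, -0.0, 0.9, -1.63], [-0.06, 0.57, 1.68, -0.0, 0.9, -2.46], None]
```

View pics/r2.png

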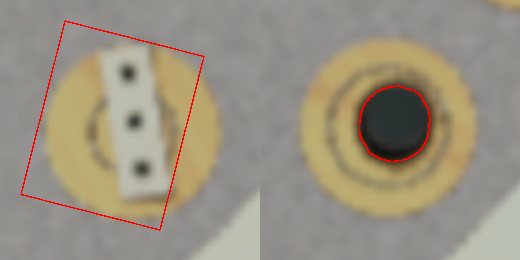

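```bash
sed -i 's/h\[...,2\]>140/h[...,2]>166/' h.py
cat >> h.py <<'E'
ZUP=.14
def say(s): print(s,"t=%.1f"%manip.current_time(),"F",np.round(manip.current_force(),1),"w %.3f"%manip.current_grip_width(),"p",np.round(manip.current_ee_pos(),4))
def pick(x,y,a,z,op,effort):
    manip.set_gripper(op)
    manip.move_ptp([x,y,ZUP],down(a)); manip.move_l([x,y,z+.012],max_speed=.2); manip.move_l([x,y,z],max_speed=.04); say("at")
    manip.set_gripper(0,effort); say("grip"); manip.move_l([x,y,ZUP],max_speed=.15); say("up")
def place(x,y,a,z,op):
    manip.move_ptp([x,y,ZUP],down(a)); manip.move_l([x,y,z+.012],max_speed=.2); manip.move_l([x,y,z+.0005],max_speed=.04); say("down")
    manip.set_gripper(op); say("open"); manip.move_l([x,y,ZUP],max_speed=.2)
def snap(n):
    p,d=manip.grab_frame("top"); np.savez(n+".npz",p=p,d=d); return p
E
python3 - <<'E'
from h import *
p=np.load("top0.npz")["p"]
a=steel(p,.478,.122);print(a[:2])
pick(.5855,.0125,np.pi/2,.009,.75,40)
place(.691,-.0595,np.pi/2,.009,.75)
pick(.5335,.2625,np.pi/2,.009,.97,40)
p=snap("s1"); cv2.imwrite("pics/s1.png",np.hstack([a[2],rect(p,.005,.5345,.264)[:,:,::-1],rect(p,.005,.5865,.014)[:,:,::-1]])[::2,::2])
E
```

```text
((0.4833760910034179, 0.11998435974121094, np.float32(0.17292786)), array([76.2, 26.5]))
at t=5.2 F [-0.2  0.4 -0.2] w 0.748 p [0.5855 0.0125 0.009 ]
grip t=5.5 F [-1.5  0.2  4.9] w 0.458 p [0.5858 0.0125 0.0094]
up t=6.5 F [-0.4 -0.6 -0.4] w 0.455 p [0.585  0.0125 0.1391]
down t=8.3 F [ 0.5 -0.7 -0.3] w 0.452 p [ 0.691  -0.0595  0.0095]
open t=8.7 F [ 1.   0.4 -0.1] w 0.752 p [ 0.691  -0.0595  0.0095]
at t=12.3 F [-0.3  0.6  0.3] w 0.968 p [0.5334 0.2625 0.0089]
grip t=12.7 F [-1.4 -0.1  4.1] w 0.660 p [0.5338 0.2626 0.0094]
up t=13.7 F [-0.8 -1.1 -2. ] w 0.662 p [0.533  0.2623 0.139 ]
```

View pics/s1.png

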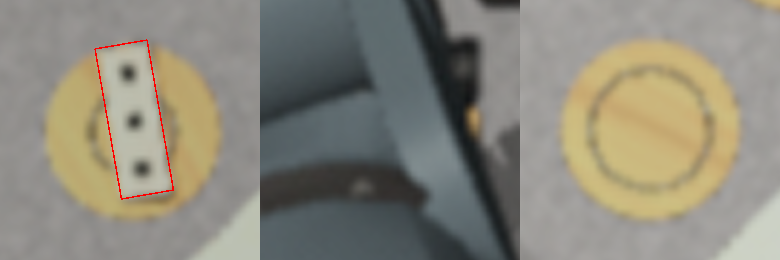

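Run:
```python
from h import *
place(.5865,.014,np.pi/2,.009,.97)
manip.move_ptp([.25,-.45,.2],down(.5))
p=snap("s2"); say("snap")
print("tin",circle(p,.053,.5865,.014,.0285),"loupe",loupe(p,.691,-.0595)[:2])
im,c=blob(p,.005,.5345,.264,lambda h:h[...,2]<0,.04) if 0 else (rect(p,.005,.5345,.264),0)
# oblong fit: darkest 78x28 outline over the wood
g=cv2.GaussianBlur(cv2.cvtColor(im,cv2.COLOR_RGB2GRAY),(0,0),2).astype(np.float32)
s=np.linspace(-1,1,120);L,W=.0385,.0135
P=np.vstack([np.c_[s*L,0*s+W],np.c_[s*L,0*s-W],np.c_[0*s[::3]+L,s[::3]*W],np.c_[0*s[::3]-L,s[::3]*W]])
best=(1e9,)
for a in np.arange(0,np.pi,.01):
  Q=P@np.array([[np.cos(a),np.sin(a)],[-np.sin(a),np.cos(a)]])
  for dx in np.arange(-.004,.0041,.0005):
    for dy in np.arange(-.004,.0041,.0005):
      v=((.065-Q[:,0]-dx)*4000).astype(int);u=((.065-Q[:,1]-dy)*4000).astype(int)
      e=g[v,u].mean()
      if e<best[0]: best=(e,.5345+dx,.264+dy,a,u,v)
print("oblong",best[:4]," disc",circle(p,.005,.5345,.264,.045))
im=im[:,:,::-1].copy();im[best[5],best[4]]=(0,0,255)
cv2.imwrite("pics/s2.png",np.hstack([im,rect(p,.053,.5865,.014)[:,:,::-1],loupe(p,.691,-.0595)[2]])[::2,::2])
print(steel(p,.478,.122)[:2])
```

```text
down t=15.9 F [ 0.6 -0.4 -2.5] w 0.660 p [0.5865 0.014  0.0095]
open t=16.3 F [-0.7 -0.   0.4] w 0.969 p [0.5866 0.014  0.0096]
snap t=19.2 F [-0.8  0.2 -0.2] w 0.972 p [ 0.2506 -0.4497  0.1999]
tin (np.float32(80.0), np.float64(0.5835), np.float64(0.01400000000000001)) loupe ((0.6915808792114257, -0.05880148315429687), array([35.2, 40.6]))
oblong (np.float32(136.81563), np.float64(0.5345), np.float64(0.264), np.float64(2.8000000000000003))  disc (np.float32(70.316666), np.float64(0.5345), np.float64(0.2635))
((0.4833539428710937, 0.12006951904296875, np.float32(0.17442083)), array([76.2, 26.7]))
```

View pics/s2.png

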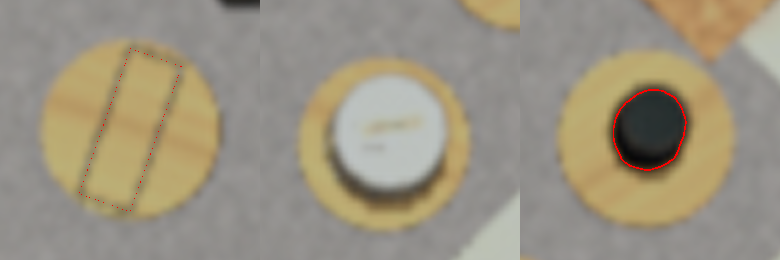

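Run:
```python
from h import *
h=np.pi/2
pick(.4834,.1200,.174+h,.0075,.55,90)
place(.5345,.264,2.80-h,.0075,.55)
pick(.691,-.0595,h,.009,.75,40)
place(.4785,.1215,h,.009,.75)
manip.move_ptp([.25,-.45,.2],down(.5))
p=snap("s3"); say("snap")
s=steel(p,.5345,.264);l=loupe(p,.4785,.1215);print(s[:2],l[:2],"disc3",circle(p,.005,.4785,.1215,.045),circle(p,.005,.5345,.264,.045))
im=rect(p,.053,.5865,.014)[:,:,::-1]
cv2.imwrite("pics/s3.png",np.hstack([s[2],l[2],im])[::2,::2])
cv2.imwrite("pics/s3t.png",cv2.resize(p[90:310,110:380,::-1],None,fx=2.7,fy=2.7))
```

```text
at t=23.1 F [ 0.1  0.6 -0.3] w 0.551 p [0.4833 0.12   0.0075]
grip t=23.4 F [-0.7  0.8  6.5] w 0.273 p [0.4836 0.1201 0.008 ]
up t=24.5 F [ 0.3  0.5 -3.8] w 0.274 p [0.4829 0.1199 0.1392]
down t=26.4 F [ 0.6  0.3 -2.8] w 0.273 p [0.5346 0.2641 0.0081]
open t=26.8 F [-0.5  0.2  0.4] w 0.545 p [0.5346 0.2641 0.0081]
at t=30.4 F [-0.4 -0.1 -0. ] w 0.750 p [ 0.6909 -0.0595  0.0089]
grip t=30.8 F [0.2 0.  2.9] w 0.455 p [ 0.6913 -0.0595  0.0094]
up t=31.8 F [ 0.3  0.6 -0.1] w 0.456 p [ 0.6904 -0.0594  0.1388]
down t=34.0 F [ 0.5 -0.8 -0.3] w 0.457 p [0.4785 0.1215 0.0095]
open t=34.4 F [0.5 0.3 0.6] w 0.750 p [0.4785 0.1215 0.0095]
snap t=37.5 F [ 0.2 -0.1 -0.2] w 0.746 p [ 0.2506 -0.4496  0.1999]
((0.5343442459106444, 0.2648461303710938, np.float32(2.8137631)), array([25.2, 75.7])) ((0.47888999938964844, 0.12039500427246094), array([37.9, 36.3])) disc3 (np.float32(78.14167), np.float64(0.4785), np.float64(0.12150000000000001)) (np.float32(70.3), np.float64(0.535), np.float64(0.2635))
```

View pics/s3.png

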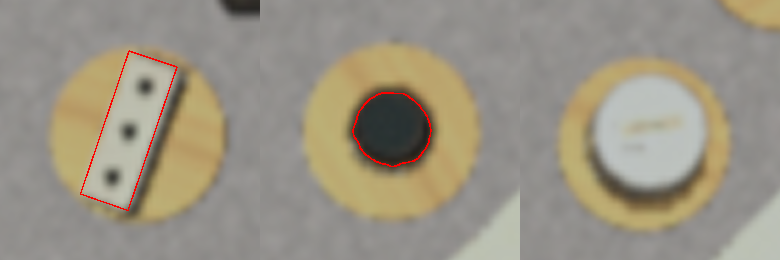

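View pics/s3t.png

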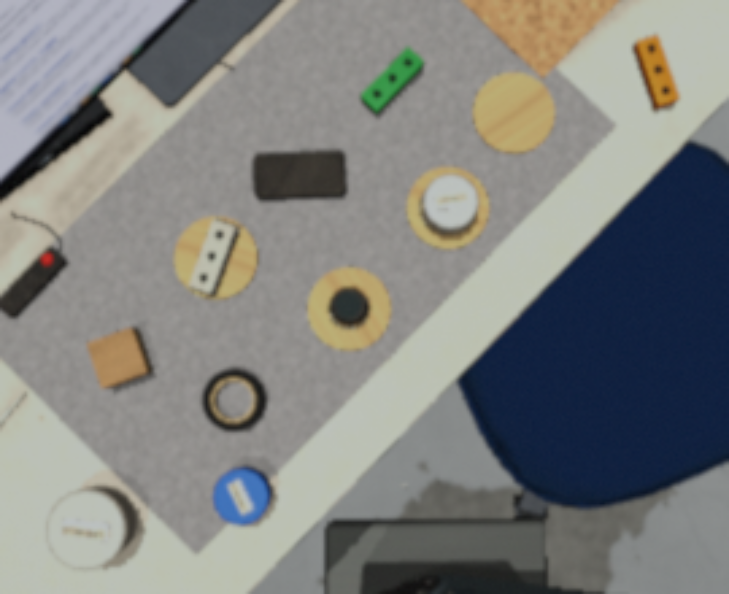

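The picture shows the tin, loupe and steel block upright and centred on their own discs to about 1 mm. The ply block, tape roll, power bank and look-alikes look unmoved, and the arm is clear.

```bash
python3 -c "
from bench import manip
manip.sign_off();print(manip.current_time())"
```

```text
the job is handed in; nothing more can be done
the job is handed in; nothing more can be done
```

The tin, the loupe and the steel block are each on their own disc, and the job is handed in. The last picture was at 37.5 s, against the 88 s limit. I parked the loupe on the blank disc, moved the tin to the large circle and the steel block to the oblong, then brought the loupe back to the small circle.

Last checks, from the top camera just before hand-in:
- **Steel block:** within about 1 mm of the oblong's centre and about 0.014 rad off its direction.
- **Loupe:** about 1 mm off the centre of its disc.
- **Tin:** centred in the enlarged picture. After I placed it, my circle fit read 3 mm off in x, but that fit's score was saturated and so unreliable, so I went by the picture.
- **Bystanders and look-alikes:** the plywood block, tape roll, power bank, blue tin, large grey tin, and green and orange blocks show no visible movement.
- **Forces:** the wrist force readings I took at each grasp and placing stayed below about 7 N.

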